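Take the oiled pail off its peg with the pot lifter

TASK

The little wooden pail hanging on the middle peg of the drying stand is freshly oiled, so never touch it with the gripper or arm. Pick up the two-pronged pot lifter, hook both prongs under the pail's wire bail, gently lift it up and off the peg without forcing it against the stand, and set it down softly, upright and wholly on the round log slice. Then free the lifter, stand it upright on the table clear of the pail, let go of it, and leave the other things where they are.

Things in the scene. Friction and masses are not known exactly. Their poses are not given: they have to be found in the camera images.
- lifter: Two-pronged pot lifter, loose, about 0.25 kg, standing by itself. Origin: on its underside, under the handle axis; x along the prongs, y across, z up the handle. Square wooden handle 24 x 24 mm, 37 to 125 mm above the underside, on a 14 mm square steel stem. Flat heel plate 8 mm thick, x -24 to +10 mm, y -30 to +30 mm.
- lifter_grip (a point): Middle of the lifter's upright handle, 90 mm above its underside: a good place to grip (24 mm wide both ways).
- lifter_prongs (a point): Between the lifter's prongs, 40 mm ahead (x) of its origin, 8 mm up, level with the prong tops: a bail lies well across here. The two round prongs, 8 mm thick, lie at y = -23 and +23 mm (38 mm gap between them) and run to x = +58 mm; their tips turn up, to 17 mm high, at x = +66 mm.
- pail: Small open round wooden pail with two dark hoops, loose, about 0.2 kg, hung on the stand's middle peg, squarely to the stand. Origin: centre of its underside; z up. 72 mm across at the foot, 84 mm at the rim, 65 mm high, with a rigid upright bail of 6 mm steel wire that does not fold.
- pail_bail (a point): Middle of the bail's straight level top bar (centre of the wire), 120 mm above the pail's underside; the bar runs along the pail's y axis to uprights at y = -41 and +41 mm. 52 mm free between rim and bar. Hanging, it lies across the peg, 49 mm out from the stand's upright.
- stand: Fixed wooden drying stand. Origin: on the table under the front face of upright and crossbar; x points away from the pegs, y along the crossbar (260 mm long, 155 to 185 mm high, 24 mm thick). Upright 26 mm wide, 205 mm high; base 110 x 170 x 20 mm from x = -20 to +90 mm. Pegs at y = 0 and +/-108 mm point to -x; the outer two hold fixed wooden spoons up to 48 mm wide.
- peg (a point): Tip of the stand's middle peg, at the level of its top face, 170 mm above the table. Pegs are level, 14 mm wide, 10 mm thick, 68 mm long; on the last 8 mm a lip rises 10 mm, so the bail must be raised more than 10 mm before it comes off towards the stand's -x.
- slice: Round slice of a log with dark bark, fixed, 140 mm across, 20 mm thick, level top. Origin: centre of its underside. It stands to the left and the lifter to the right of the stand, or the other way round.
- knife: Carving knife lying on the table, bystander, about 170 mm long, 18 mm high, origin under the joint of handle and blade.
- blank: Roughed-out wooden spoon blank lying on the table, bystander, about 175 mm long, 16 mm high, origin near its neck.
- stone: Grey sharpening stone, bystander, 150 x 50 x 25 mm, origin under its centre.
- mug: Mug, bystander, 80 mm across, 95 mm high, origin under its centre.
There are look-alikes about, which are no part of the job. What is shaped like the lifter but yellow is not meant. What is shaped like the pail but turquoise is not meant.

How it is judged:
By the outcome, as a careful person would: the job done as asked, in the order asked, and still so for the second after the job is handed in, with the robot touching nothing.
It also fails if it takes over 72 s, if anything falls off the work surface, if the arm or the gripper's body presses on something with over 40 N, if the wrist force passes 120 N, or if a joint passes its speed limit or range.

ROBOT

A 6-joint arm with a two-finger parallel gripper is mounted at the origin on the work surface. World frame = base frame: x ahead of the robot, y to its left, z up, the work surface at z = 0. Lengths are in mm, angles in rad, forces in N, time in s.
With the tool pointing down it reaches from about 400 to 925 mm from the base axis. Payload 12.5 kg.
Tool frame: the origin (TCP) lies midway between the tips of the shut fingers; the grasp point (between the pads) lies 19 mm behind it (env.tcp_to_grasp is the distance from the TCP to the grasp point, in mm); z points along the fingers, y is the line along which they close (so a half turn about z gives the same grasp; the last joint's range is limited). The gripper opens to 95 mm and grips with 3 to 60 N. Pads are 20 mm wide; open, the fingers measure 119 mm over their backs; the gripper's body (75 mm by 180 mm) begins 59 mm behind the grasp point.
Start: joints at [-1.301, 0.491, 1.559, -0, 1.092, -0.106], TCP at [229.409, -581.393, 214.661] pointing down, gripper open.
Joint ranges: [-3.1, 3.1], [-0.84, 2.19], [0.05, 2.79], [-1.13, 4.28], [0.06, 2.93], [-2.69, 2.69]. Speed limits (rad/s): [2.22, 2.22, 2.79, 3.14, 3.14, 3.14].

INTERFACE

Orientations are given as [roll, pitch, yaw] about the fixed x, y, z axes, in that order (R = Rz(yaw) Ry(pitch) Rx(roll)).
In Python, from cell import env gives the robot as it stands. The module is installed in compiled form; this text tells all that it offers.
- The arm moves only by the tool step_arm, never from a script. Its argument "plan" is a list that holds one entry, the list of rows, each a list of 5 numbers: the shift along the tool's x, y, z in mm, then the turn about the tool's z in degrees, then the opening, from -1 (shut) to 1 (fully open). A call has 1 to 8 rows; each row is the pose to reach, as a shift and turn from the pose commanded when the call began, along the tool's axes at that moment; what a row does not reach only later rows make up. A row lasts 1/12 s, in which the tool goes at most 41.7 mm and 7.16 degrees, less where a joint would pass 70% of its speed; a pose out of reach is approached as far as the arm can. A call with a gripper value outside its range is refused whole. The fingers move at their own pace and stop on an object; the grip force is fixed at half the most. Time passes only in rows, so rows that repeat a pose let the fingers close. It gives the time, the measured TCP pose, the force, the opening and the grip force at its end, in the units of the state.
- env.state(): the state, without advancing time (a new reading comes with each control period).
- env.read_camera(name): name is "scene" or "top" or "wrist"; returns the picture (400x640x3 uint8, blue, green, red); there is no depth.
- env.get_calibration(name): a dict with "K" (3x3 intrinsics, pixels), "D" ([k1, k2, p1, p2, k3] as OpenCV has them; the pictures are not rectified), "extrinsics" (4x4, takes a point from world to camera coordinates). Camera axes: x right, y up, looking along -z (the intrinsics and any distortion apply to the point x, -y, -z); pixel columns grow to the right and rows downward; lengths in mm; the calibration is good to about 2 mm. A picture is of the moment at which its call begins: read the wrist's pose just before it. get_calibration takes no time and is no camera call; for the wrist camera it gives the pose at the moment of the call.
- env.job_done(): hands the job in; it is judged then, once.
The state is a dict: "t": time; "joints": joint angles; "qvel": joint speeds; "tau": joint torques, N m; "eef_pos": TCP position; "tcp_rot": TCP orientation; "ft_force": force on the tool from outside, world axes, zero at the start; "moment": the same for the moment, N m; "opening": opening from 0.0 (shut) to 1.0 (fully open); "grip_force": force on a finger pad.
Only numpy, scipy, OpenCV 4.12 (cv2) and the standard library are available. Lean on these libraries where they do the work, as an engineer would, in place of code of your own. Each camera call takes 0.05 s, during which the arm holds its last target. There are 200 camera calls.

## Working session

There is one attempt and no reset: what is moved stays moved. The work goes in short steps, Python scripts to look and compute and a tool call to move; the robot and the scene stay as the last step left them, time stands still between calls to the robot, and variables do not carry over. Pictures are saved under pics/ and viewed, at most 10 in all, crops included, and the job is handed in when it is done.

Besides the shell and the picture viewer there is one more tool, called after "Emit:" by a JSON object that holds its "op" and its "data", one argument or row to a line. step_arm: Moves the arm, as the interface text tells. Its arguments: {"type":"object","properties":{"plan":{"type":"array"}},"required":["plan"]}

```bash
mkdir -p pics
python3 - <<'E'
from cell import env
import cv2
s=env.state();print({k:s[k] for k in('t','eef_pos','tcp_rot','opening')})
for n in('scene','top'):
    im=env.read_camera(n);cv2.imwrite(f'pics/{n}0.png',im)
    c=env.get_calibration(n);print(n,c)
print(env.tcp_to_grasp)
E
```

```text
{'t': 0.0, 'eef_pos': array([ 229.32032847, -581.13806845,  214.05060507]), 'tcp_rot': array([-3.14045213e+00, -9.53336524e-05,  3.75820979e-01]), 'opening': 1.0001219437258295}
scene {'K': array([[467.21246498,   0.        , 323.25915684],
       [  0.        , 467.21246498, 192.26036606],
       [  0.        ,   0.        ,   1.        ]]), 'D': array([-0.11735826,  0.        ,  0.        ,  0.        ,  0.        ]), 'extrinsics': array([[-5.68258298e-01,  8.22816168e-01, -7.48734679e-03,
         3.06275082e+02],
       [-6.52324907e-01, -4.44928997e-01,  6.13604435e-01,
         2.38670167e+02],
       [ 5.01552312e-01,  3.53569995e-01,  7.89578075e-01,
        -1.79233171e+03],
       [ 0.00000000e+00,  0.00000000e+00,  0.00000000e+00,
         1.00000000e+00]])}
top {'K': array([[501.50105709,   0.        , 308.20751935],
       [  0.        , 501.50105709, 202.18349527],
       [  0.        ,   0.        ,   1.        ]]), 'D': array([-0.12954477,  0.        ,  0.        ,  0.        ,  0.        ]), 'extrinsics': array([[ 4.45689231e-03, -9.99946162e-01, -9.37065004e-03,
         1.61130563e-01],
       [ 9.93161196e-01,  3.33300336e-03,  1.16703599e-01,
        -5.19628371e+02],
       [-1.16666083e-01, -9.82670137e-03,  9.93122581e-01,
        -1.37181971e+03],
       [ 0.00000000e+00,  0.00000000e+00,  0.00000000e+00,
         1.00000000e+00]])}
18.8
```

View pics/scene0.png

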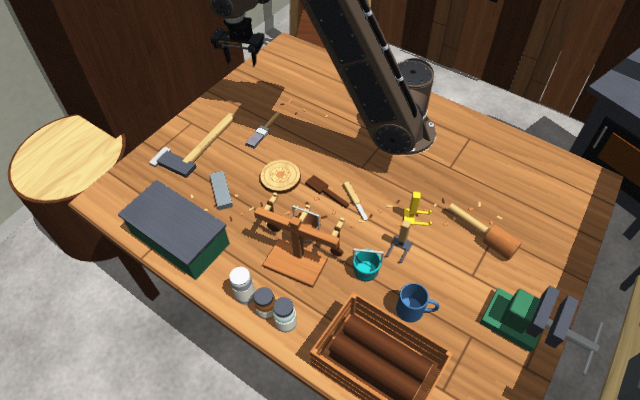

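View pics/top0.png

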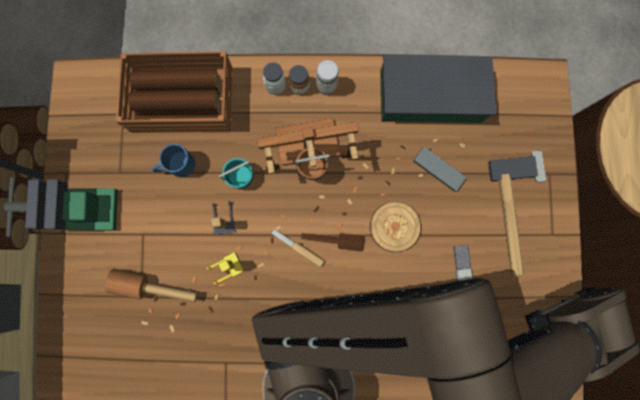

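The scene shows the stand at about (300,235). The lifter with a wooden handle and steel prongs is at scene (402,240) / top (222,218). The yellow look-alike is at scene (417,207) / top (228,267), the turquoise pail at top (237,173), the wooden pail at top (311,163) and the slice at top (396,226). I'll confirm these in one enlarged crop.

```bash
cat > h.py <<'E'
import numpy as np, cv2
from cell import env
def ray(c,u,v):
    p=cv2.undistortPoints(np.array([[[u,v]]],float),c['K'],c['D'])[0,0]
    R=c['extrinsics'][:3,:3];t=c['extrinsics'][:3,3]
    return -R.T@t, R.T@np.array([p[0],-p[1],-1.])
def onz(c,u,v,z):
    o,d=ray(c,u,v);return o+d*(z-o[2])/d[2]
def two(c1,p1,c2,p2):
    o1,d1=ray(c1,*p1);o2,d2=ray(c2,*p2)
    s=np.linalg.lstsq(np.c_[d1,-d2],o2-o1,rcond=None)[0]
    a=o1+d1*s[0];b=o2+d2*s[1];return (a+b)/2,np.linalg.norm(a-b)
def proj(c,P):
    E=c['extrinsics'];q=np.atleast_2d(P)@E[:3,:3].T+E[:3,3];q=q*[1,-1,-1]
    return cv2.projectPoints(q,np.zeros(3),np.zeros(3),c['K'],c['D'])[0][:,0]
E
python3 - <<'E'
import cv2,numpy as np
a=cv2.imread('pics/top0.png')[110:260,195:365];b=cv2.imread('pics/scene0.png')[185:285,245:435]
a=cv2.resize(a,None,fx=4,fy=4,interpolation=cv2.INTER_CUBIC)[:600]
cv2.imwrite('pics/topc.png',a)
cv2.imwrite('pics/scenec.png',cv2.resize(b,None,fx=4,fy=4,interpolation=cv2.INTER_CUBIC))
E
```

```text
(no output)
```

View pics/topc.png

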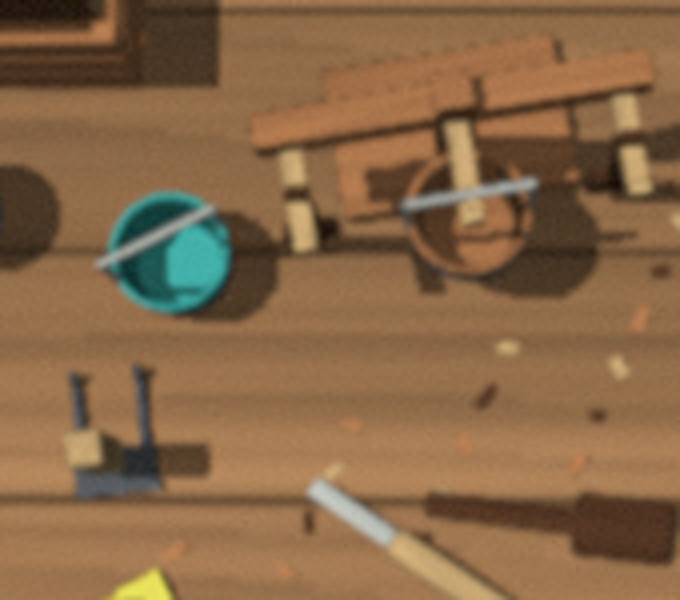

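View pics/scenec.png

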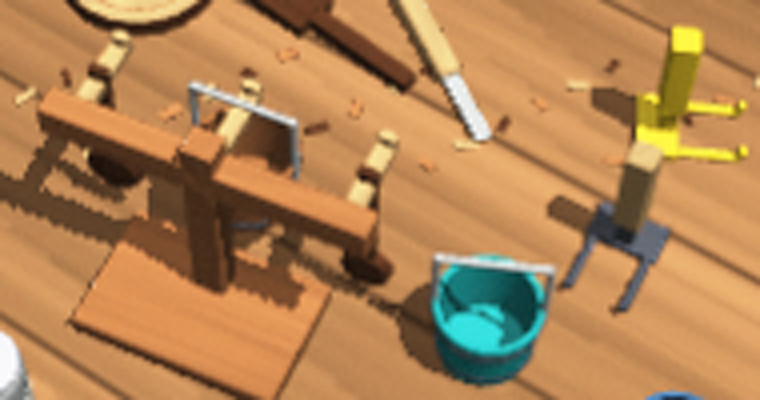

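Run:
```python
from h import *
np.set_printoptions(precision=1,suppress=True)
T=env.get_calibration('top');S=env.get_calibration('scene')
t=lambda u,v:(195+(u+.5)/4-.5,110+(v+.5)/4-.5)
s=lambda u,v:(245+(u+.5)/4-.5,185+(v+.5)/4-.5)
for n,a,b in [('handletop',(85,448),(645,157)),('bailL',(407,206),(297,123)),('bailR',(535,185),(193,88)),('pegtip',(470,222),(253,85))]:
    print(n,*two(T,t(*a),S,s(*b)))
print('handle z125',onz(T,*t(85,448),125),onz(S,*s(645,157),125))
for n,p in [('heelL',(78,497)),('heelR',(160,488))]: print(n,onz(T,*t(*p),4))
for n,p in [('tipL',(77,377)),('tipR',(143,371))]: print(n,onz(T,*t(*p),17))
for n,p in [('s tipL',(570,283)),('s tipR',(622,306))]: print(n,onz(S,*s(*p),12))
for n,p in [('barL',(258,150)),('barR',(652,85)),('back L',(251,118)),('backR',(648,52))]: print(n,onz(T,*t(*p),185))
for n,p in [('bailL',(407,206)),('bailR',(535,185))]: print(n,onz(T,*t(*p),173))
im=cv2.imread('pics/top0.png');hsv=cv2.cvtColor(im,cv2.COLOR_BGR2HSV)
print(hsv[226,396],hsv[215,385])
m=cv2.inRange(hsv,(12,90,150),(28,200,255));m[:190]=0;m[265:]=0;m[:,:360]=0;m[:,435:]=0
m=cv2.morphologyEx(m,cv2.MORPH_CLOSE,np.ones((7,7)))
c=max(cv2.findContours(m,0,1)[0],key=cv2.contourArea)
e=cv2.fitEllipse(c);print(e);print('slice',onz(T,*e[0],20),onz(T,e[0][0]+e[1][0]/2,e[0][1],20))
```

```text
handletop [457. 243. 120.] 0.21384761665257027
bailL [607.3  32.2 172.1] 2.0944240661245184
bailR [622.2 -49.6 168.2] 1.083693067835816
pegtip [598.  -10.1 174.6] 3.198286701213754
handle z125 [456.6 242.1 125. ] [460.4 244.  125. ]
heelL [431. 270.   4.]
heelR [437.8 211.3   4. ]
tipL [515.5 270.2  17. ]
tipR [519.9 223.1  17. ]
s tipL [521.2 228.2  12. ]
s tipR [516.4 271.7  12. ]
barL [641.2 125.4 185. ]
barR [ 683.9 -123.8  185. ]
back L [661.9 130.2 185. ]
backR [ 705.5 -121.5  185. ]
bailL [607.7  31.3 173. ]
bailR [621.5 -49.9 173. ]
[ 13 144 181] [ 18 108 192]
((397.00665283203125, 232.8112030029297), (73.86383056640625, 85.75292205810547), 97.97667694091797)
slice [ 435.2 -247.2   20. ] [ 435.2 -352.    20. ]
```

```bash
cat >> h.py <<'E'
def row(P,yaw_deg,frm=None):
    """row from current pose (or frm=(pos,yaw_deg)) to world P, yaw"""
    if frm is None:
        s=env.state();frm=(s['eef_pos'],np.degrees(s['tcp_rot'][2]))
    p,y=frm;a=np.radians(y);d=np.array(P)-p
    return np.round([d@[np.cos(a),np.sin(a),0],d@[np.sin(a),-np.cos(a),0],-d[2],(y-yaw_deg+180)%360-180],1)
E
python3 - <<'E'
from h import *
a=([450,-300,320],60)
print(row(*a)); print(row([560,-40,320],96,a)); print(row([440,240,220],96,([560,-40,320],96)))
T=env.get_calibration('top')
for z,p in [(20,(396.5,226.5)),(20,(371,226.5)),(20,(421.5,226.5))]: print(onz(T,*p,z))
E
```

```text
[ 308.5 -180.6 -105.9  -38.5]
[280.2 -34.7   0.  -36. ]
[291.  -90.1 100.    0. ]
[ 452.91618684 -245.99954847   20.        ]
[ 452.77976603 -174.10799534   20.        ]
[ 453.00399739 -316.91295292   20.        ]
```

Emit:
{"op": "step_arm", "data": {
  "plan": [
    [[308,-180,-106,-38,1],[308,-180,-106,-38,1],[308,-180,-106,-38,1],[308,-180,-106,-38,1],[308,-180,-106,-38,1],[308,-180,-106,-38,1],[308,-180,-106,-38,1],[308,-180,-106,-38,1]]
  ]
}}

```text
t: 0.77
eef_pos: [427.6, -328.3, 310.0]
tcp_rot: [-3.141, -0.0, 1.039]
ft_force: [0.2, -0.2, -0.1]
opening: 0.998
grip_force: 0.0
```

Run:
```python
from h import *
import pickle
c=env.get_calibration('wrist');im=env.read_camera('wrist');cv2.imwrite('pics/w1.png',im);pickle.dump(c,open('w1.pkl','wb'))
print(proj(c,[[453,-246,20],[614,-8,173]]))
print(row([540,-20,320],96)); print(row([430,240,240],96,([540,-20,320],96)))
```

```text
[[ 309.76676329  113.63999045]
 [ 319.89841948 -260.8709941 ]]
[317.5 -59.6  -7.5 -36.3]
[270.1 -82.2  80.    0. ]
```

Emit:
{"op": "step_arm", "data": {
  "plan": [
    [[300,-62,-8,-36,1],[300,-62,-8,-36,1],[300,-62,-8,-36,1],[300,-62,-8,-36,1],[300,-62,-8,-36,1],[300,-62,-8,-36,1],[300,-62,-8,-36,1],[300,-62,-8,-36,1]]
  ]
}}

```text
t: 1.48
eef_pos: [526.3, -36.1, 317.5]
tcp_rot: [3.141, -0.001, 1.67]
ft_force: [0.8, -0.7, -0.6]
opening: 1.003
grip_force: 0.0
```

Emit:
{"op": "step_arm", "data": {
  "plan": [
    [[276,-82,70,0,1],[276,-82,70,0,1],[276,-82,70,0,1],[276,-82,70,0,1],[276,-82,70,0,1],[276,-82,70,0,1],[276,-82,70,0,1],[276,-82,70,0,1]]
  ]
}}

```text
t: 2.15
eef_pos: [414.3, 230.5, 246.0]
tcp_rot: [-3.139, -0.0, 1.671]
ft_force: [0.8, -0.9, -0.0]
opening: 1.003
grip_force: 0.0
```

Run:
```python
from h import *
import pickle
s=env.state();print(s['t'],s['eef_pos'],s['tcp_rot'])
c=env.get_calibration('wrist');im=env.read_camera('wrist');cv2.imwrite('pics/w2.png',im);pickle.dump(c,open('w2.pkl','wb'))
print(proj(c,[[457,242.5,125],[517,248,17],[434,240,4]]))
a=cv2.imread('pics/w1.png');cv2.imwrite('pics/w12.png',cv2.resize(np.vstack([a,im]),None,fx=.75,fy=.75,interpolation=cv2.INTER_AREA))
```

```text
2.15 [414.3148593  230.49800206 246.03542744] [-3.13890421e+00 -1.68363859e-04  1.67105680e+00]
[[364.99255808 184.26586866]
 [396.82814617 168.58847221]
 [337.58682006 166.87094719]]
```

View pics/w12.png

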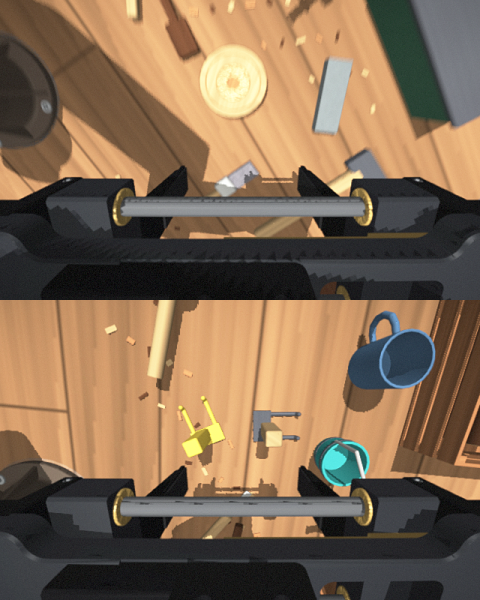

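In w1 the slice is at (311,107), against (310,114) predicted. In w2 the wooden handle top of the steel lifter is at (364,184), matching the prediction of (365,184), with its prongs pointing right. The yellow look-alike is to the left at (270,190). Next I'll refine the lifter's yaw and the slice centre.

Run:
```python
from h import *
import pickle
np.set_printoptions(precision=1,suppress=True)
c2=pickle.load(open('w2.pkl','rb'));im=cv2.imread('pics/w2.png')
hsv=cv2.cvtColor(im,cv2.COLOR_BGR2HSV)
roi=np.zeros(im.shape[:2],np.uint8);roi[135:205,325:410]=255
# prongs: bluish/grey steel
b,g,r=[im[...,i].astype(int) for i in range(3)]
m=((b>r-5).astype(np.uint8)*255)&roi
for x in (372,376,380,384,388,392,394):
    ys=np.where(m[:,x])[0]; print(x,ys)
ys,xs=np.where(m);print(xs.min(),xs.max(),ys.min(),ys.max())
for x in (338,341,344):
    print(x,np.where(m[:,x])[0][[0,-1]])
h=cv2.inRange(hsv,(12,40,150),(30,160,255))&roi
n,l,st,ce=cv2.connectedComponentsWithStats(h);print(st,ce)
c1=pickle.load(open('w1.pkl','rb'));im=cv2.imread('pics/w1.png')
hsv=cv2.cvtColor(im,cv2.COLOR_BGR2HSV);print(hsv[107,290],hsv[107,240],hsv[170,310])
m=cv2.inRange(hsv,(15,0,200),(35,125,255));m[:40]=0;m[175:]=0;m[:,:250]=0;m[:,375:]=0
c=max(cv2.findContours(m,0,1)[0],key=cv2.contourArea);(u,v),rad=cv2.minEnclosingCircle(c);e=cv2.fitEllipse(cv2.convexHull(c));print(u,v,rad,e)
print('slice',onz(c1,u,v,20),onz(c1,*e[0],20),onz(c1,u-rad,v,20),onz(c1,u+rad,v,20))
```

```text
372 [150 151 152 153]
376 [150 151 152 153]
380 [150 151 152 153 181 182 183 184]
384 [150 151 152 153 181 182 183 184]
388 [150 151 152 153 181 182 183 184]
392 [150 151 152 153 181 182 183 184]
394 [150 151 152 153 181 182 183 184 185]
338 400 148 188
338 [148 187]
341 [148 187]
344 [148 187]
[[     0      0    640    400 251597]
 [   325    135     19     70    879]
 [   338    135     72     70   3521]
 [   346    189      1      1      1]
 [   345    192      1      1      1]
 [   345    194      1      1      1]] [[318.6 200. ]
 [331.3 171.7]
 [380.5 168.9]
 [346.  189. ]
 [345.  192. ]
 [345.  194. ]]
[ 28  55 255] [ 17 110 243] [ 15 120 232]
292.0 107.0 75.59110260009766 ((296.2090759277344, 109.3907699584961), (114.76917266845703, 164.22605895996094), 0.7851083874702454)
slice [ 434.4 -223.6   20. ] [ 438.1 -229.9   20. ] [ 333.3 -163.9   20. ] [ 535.4 -282.9   20. ]
```

Run:
```python
from h import *
import pickle
np.set_printoptions(precision=1,suppress=True)
c=pickle.load(open('w2.pkl','rb'))
for v in (151.5,182.6):
    a=onz(c,376,v,8);b=onz(c,392,v,8);print(a,b,np.degrees(np.arctan2(*(b-a)[[1,0]])))
print('tips',onz(c,400.5,151.5,14),onz(c,400.5,183,14),'heel',onz(c,337.5,147.5,4),onz(c,337.5,188,4))
print('handle',onz(c,364,184,125))
c1=pickle.load(open('w1.pkl','rb'));print('slice',onz(c1,310.7,107,20),onz(c1,266.5,107,20),onz(c1,356,107,20),onz(c1,310.7,58,20),onz(c1,310.7,157,20))
s=env.state();print(s['eef_pos'],s['tcp_rot']);print(row([457.5,242.5,150],96));
```

```text
[485.8 268.1   8. ] [508.5 270.4   8. ] 5.839635103596232
[492.5 223.2   8. ] [515.9 225.6   8. ] 5.825014504662067
tips [518.9 272.1  14. ] [526.6 227.4  14. ] heel [430.7 267.8   4. ] [437.5 208.5   4. ]
handle [455.9 242.7 125. ]
slice [ 459.4 -238.3   20. ] [ 400.3 -203.5   20. ] [ 519.9 -273.8   20. ] [ 495.4 -178.5   20. ] [ 419.5 -304.5   20. ]
[415.3 229.3 246.5] [-3.1  0.   1.7]
[ 8.9 43.3 96.5 -0.2]
```

Emit:
{"op": "step_arm", "data": {
  "plan": [
    [[9,43,60,0,1],[9,43,60,0,1],[9,43,90,0,1],[9,43,120,0,1],[9,43,120,0,1],[9,43,120,0,1],[9,43,120,0,1]]
  ]
}}

```text
t: 2.78
eef_pos: [460.2, 239.4, 129.0]
tcp_rot: [3.14, -0.0, 1.667]
ft_force: [0.7, 0.3, 0.4]
opening: 1.001
grip_force: 0.0
```

Run:
```python
from h import *
s=env.state();print(s['t'],s['eef_pos'],s['tcp_rot'],row([457,242.5,71],96))
c=env.get_calibration('wrist');im=env.read_camera('wrist');cv2.imwrite('pics/w3.png',im)
print(proj(c,[[457,242.5,125]]))
s=env.state();print(s['eef_pos'])
```

```text
2.7833 [460.19999551 239.40055101 129.0088669 ] [ 3.14010004e+00 -2.50017580e-04  1.66666834e+00] [ 3.4 -2.9 58.  -0.5]
[[318.46925336 228.45504346]]
[460.25080392 239.62152899 129.36849078]
```

Emit:
{"op": "step_arm", "data": {
  "plan": [
    [[3,-3,20,0,1],[3,-3,40,0,1],[3,-3,58,0,1],[3,-3,58,0,1],[3,-3,58,0,1]]
  ]
}}

```text
t: 3.25
eef_pos: [456.4, 242.5, 70.7]
tcp_rot: [3.141, -0.0, 1.667]
ft_force: [-0.2, -0.3, 0.0]
opening: 0.999
grip_force: 0.0
```

Emit:
{"op": "step_arm", "data": {
  "plan": [
    [[0,0,0,0,-1],[0,0,0,0,-1],[0,0,0,0,-1],[0,0,0,0,-1],[0,0,0,0,-1],[0,0,0,0,-1],[0,0,0,0,-1],[0,0,0,0,-1]]
  ]
}}

```text
t: 3.92
eef_pos: [456.0, 242.4, 69.5]
tcp_rot: [-3.142, 0.0, 1.667]
ft_force: [0.2, -0.2, -0.3]
opening: 0.496
grip_force: 0.0
```

Emit:
{"op": "step_arm", "data": {
  "plan": [
    [[0,0,0,0,-1],[0,0,0,0,-1],[0,0,0,0,-1],[0,0,0,0,-1],[0,0,0,0,-1],[0,0,0,0,-1],[0,0,0,0,-1],[0,0,0,0,-1]]
  ]
}}

```text
t: 4.58
eef_pos: [455.9, 242.4, 69.5]
tcp_rot: [-3.141, 0.0, 1.667]
ft_force: [-0.2, -0.0, -2.0]
opening: 0.251
grip_force: 30.0
```

Emit:
{"op": "step_arm", "data": {
  "plan": [
    [[0,0,-30,0,-1],[0,0,-60,0,-1],[0,0,-90,0,-1],[0,0,-120,0,-1],[0,0,-150,0,-1],[0,0,-150,0,-1],[0,0,-150,0,-1]]
  ]
}}

```text
t: 5.17
eef_pos: [456.1, 242.5, 220.5]
tcp_rot: [3.139, -0.001, 1.667]
ft_force: [-0.6, -0.3, -3.1]
opening: 0.252
grip_force: 30.0
```

Run:
```python
from h import *
s=env.state();print(s['t'],s['eef_pos'],s['tcp_rot'],s['opening'],s['grip_force'])
im=env.read_camera('wrist');cv2.imwrite('pics/w4.png',im)
c=env.get_calibration('wrist');p=s['eef_pos'];z0=p[2]-71
a=s['tcp_rot'][2]-np.pi/2;X=np.array([np.cos(a),np.sin(a),0]);Y=np.array([-X[1],X[0],0]);o=np.array([p[0],p[1],z0])
print('z0',z0,proj(c,[o+54*X+23*Y+[0,0,8],o+54*X-23*Y+[0,0,8],o-24*X+30*Y+[0,0,8],o-24*X-30*Y+[0,0,8]]))
```

```text
5.1667 [456.13103769 242.51265314 220.45730416] [ 3.13917947e+00 -5.53398923e-04  1.66732049e+00] 0.2516210045772346 29.996109902858734
z0 149.45730416247528 [[388.63444745 181.08743907]
 [385.47689435 232.74772834]
 [294.66577725 172.70329111]
 [296.40228299 240.13545925]]
```

View pics/w4.png

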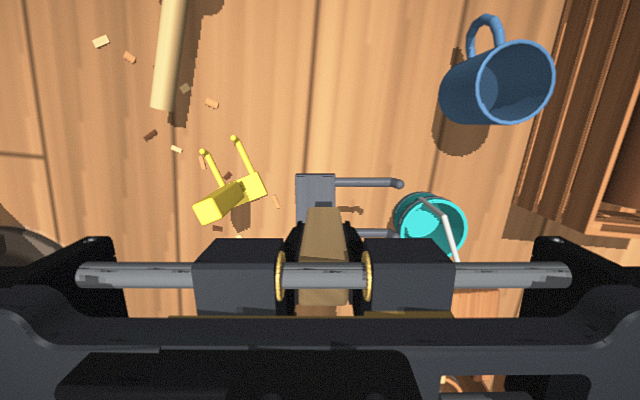

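The grasp is good: the left prong at v≈182 and the heel corner at (295,174) match the predictions. Next I'll move in front of the pail, well back from it.

Run:
```python
from h import *
X=np.array([.9857,.1685,0]);B=np.array([614.5,-8.2,0])
print(row(B-155*X+[0,0,222],99.7))
print(B-155*X,B-40*X)
```

```text
[-275.9  -20.5   -2.9   -4.2]
[461.7165 -34.3175   0.    ] [575.072 -14.94    0.   ]
```

Emit:
{"op": "step_arm", "data": {
  "plan": [
    [[-35,-5,-3,-1,-1],[-70,-15,-3,-2,-1],[-110,-20,-3,-3,-1],[-150,-20,-3,-4.2,-1],[-190,-20,-3,-4.2,-1],[-230,-20,-3,-4.2,-1],[-260,-20,-3,-4.2,-1],[-276,-20,-3,-4.2,-1]]
  ]
}}

```text
t: 5.88
eef_pos: [462.0, -37.1, 220.8]
tcp_rot: [-3.139, -0.001, 1.738]
ft_force: [-0.3, 0.7, -3.3]
opening: 0.254
grip_force: 30.0
```

Emit:
{"op": "step_arm", "data": {
  "plan": [
    [[0,0,0,0,-1],[0,0,0,0,-1],[0,0,0,0,-1]]
  ]
}}

```text
t: 6.13
eef_pos: [462.1, -33.5, 221.5]
tcp_rot: [-3.14, -0.001, 1.741]
ft_force: [-0.0, 0.3, -1.8]
opening: 0.249
grip_force: 30.0
```

Run:
```python
from h import *
X=np.array([.9857,.1685,0]);B=np.array([614.5,-8.2,0])
s=env.state();print(s['t'],s['eef_pos'],np.degrees(s['tcp_rot']))
print(row(B-80*X+[0,0,214.5],99.7),row(B-40*X+[0,0,214.5],99.7))
a=env.read_camera('scene');b=env.read_camera('top')
f=lambda i:cv2.resize(i,(520,400),interpolation=cv2.INTER_CUBIC)
cv2.imwrite('pics/s5.png',np.vstack([cv2.resize(a[170:270,230:390],(480,300),interpolation=cv2.INTER_CUBIC),cv2.resize(b[110:210,240:400],(480,300),interpolation=cv2.INTER_CUBIC)]))
```

```text
6.1333 [462.11041708 -33.54295078 221.50131999] [-1.79884219e+02 -5.51351981e-02  9.97281153e+01]
[-0.7 74.5  7.   0. ] [ -0.8 114.5   7.    0. ]
```

View pics/s5.png

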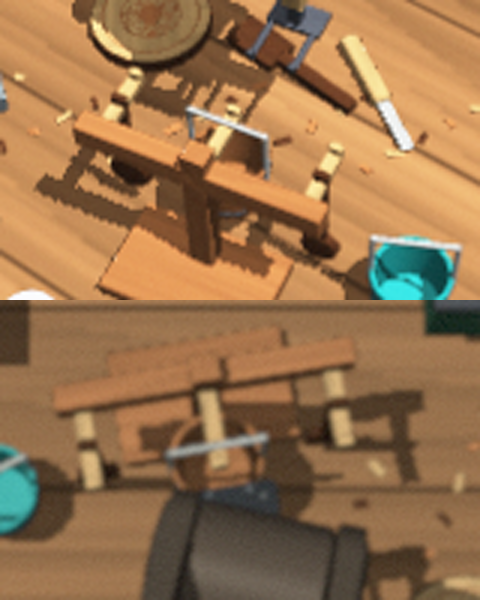

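Emit:
{"op": "step_arm", "data": {
  "plan": [
    [[-1,0,4,0,-1],[-1,10,7,0,-1],[-1,25,7,0,-1],[-1,40,7,0,-1],[-1,55,7,0,-1],[-1,70,7,0,-1],[-1,84,7,0,-1],[-1,94,7,0,-1]]
  ]
}}

```text
t: 6.9
eef_pos: [557.0, -18.5, 215.0]
tcp_rot: [3.142, -0.0, 1.741]
ft_force: [-0.6, -0.0, -2.1]
opening: 0.251
grip_force: 30.0
```

Emit:
{"op": "step_arm", "data": {
  "plan": [
    [[0,0,0,0,-1],[0,0,0,0,-1]]
  ]
}}

```text
t: 7.07
eef_pos: [555.4, -18.9, 215.0]
tcp_rot: [-3.141, -0.0, 1.741]
ft_force: [-1.4, -0.5, -3.1]
opening: 0.253
grip_force: 30.0
```

Run:
```python
from h import *
X=np.array([.9857,.1685,0]);B=np.array([614.5,-8.2,0])
s=env.state();print(s['t'],s['eef_pos'],np.degrees(s['tcp_rot']),s['ft_force'])
print(row(B-40*X+[0,0,214.5],99.7))
a=env.read_camera('scene')
cv2.imwrite('pics/s6.png',cv2.resize(a[185:255,265:345],(640,560),interpolation=cv2.INTER_CUBIC))
```

```text
7.0667 [555.44571621 -18.9034706  214.97514294] [-1.79947515e+02 -9.53217058e-03  9.97738147e+01] [-1.38855937 -0.48931678 -3.13026832]
[ 0.6 20.   0.5  0.1]
```

View pics/s6.png

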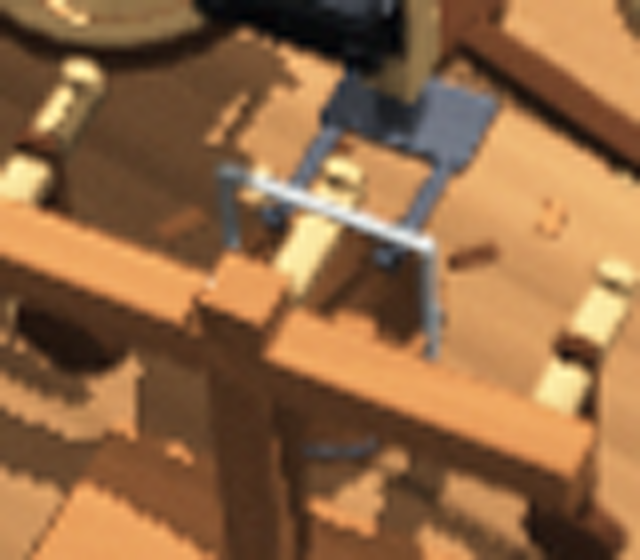

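The prongs straddle the peg and pass under the bail, with tips at crop (270,215) and (390,255). Next: advance 20 mm, then a slow lift.

Emit:
{"op": "step_arm", "data": {
  "plan": [
    [[1,5,0,0,-1],[1,10,0,0,-1],[1,15,0,0,-1],[1,20,0,0,-1],[1,20,0,0,-1],[1,20,-4,0,-1],[1,20,-8,0,-1],[1,20,-12,0,-1]]
  ]
}}

```text
t: 7.78
eef_pos: [574.9, -15.0, 228.1]
tcp_rot: [3.142, 0.0, 1.741]
ft_force: [0.3, -0.1, -3.4]
opening: 0.251
grip_force: 30.0
```

Emit:
{"op": "step_arm", "data": {
  "plan": [
    [[0,0,-1.5,0,-1],[0,0,-3,0,-1],[0,0,-4.5,0,-1],[0,0,-6,0,-1],[0,0,-7.5,0,-1],[0,0,-9,0,-1],[0,0,-10.5,0,-1],[0,0,-12,0,-1]]
  ]
}}

```text
t: 8.45
eef_pos: [575.0, -14.9, 239.6]
tcp_rot: [-3.141, 0.0, 1.741]
ft_force: [-0.9, 0.3, -4.8]
opening: 0.253
grip_force: 30.0
```

Emit:
{"op": "step_arm", "data": {
  "plan": [
    [[0,0,-2,0,-1],[0,0,-4,0,-1],[0,0,-6,0,-1],[0,0,-8,0,-1],[0,0,-10,0,-1],[0,0,-12,0,-1],[0,0,-14,0,-1],[0,0,-16,0,-1]]
  ]
}}

```text
t: 9.12
eef_pos: [575.0, -14.9, 255.8]
tcp_rot: [3.142, 0.0, 1.741]
ft_force: [0.3, -0.2, -4.8]
opening: 0.25
grip_force: 30.0
```

Emit:
{"op": "step_arm", "data": {
  "plan": [
    [[0,0,-3,0,-1],[0,-1,-6,0,-1],[0,-3,-6,0,-1],[0,-6,-6,0,-1],[0,-10,-6,0,-1],[0,-15,-6,0,-1],[0,-21,-6,0,-1],[0,-28,-6,0,-1]]
  ]
}}

```text
t: 9.78
eef_pos: [546.8, -19.7, 261.5]
tcp_rot: [-3.141, 0.0, 1.741]
ft_force: [-0.3, 0.5, -4.5]
opening: 0.253
grip_force: 30.0
```

Emit:
{"op": "step_arm", "data": {
  "plan": [
    [[0,-8,0,0,-1],[0,-17,0,0,-1],[0,-26,0,0,-1],[0,-35,0,0,-1],[0,-43,0,0,-1],[0,-50,0,0,-1],[0,-55,0,0,-1],[0,-58,0,0,-1]]
  ]
}}

```text
t: 10.45
eef_pos: [489.6, -29.6, 261.7]
tcp_rot: [3.141, 0.0, 1.741]
ft_force: [-0.7, -0.7, -4.1]
opening: 0.253
grip_force: 30.0
```

Emit:
{"op": "step_arm", "data": {
  "plan": [
    [[0,-1,0,0,-1],[0,-1,0,0,-1],[0,-1,0,0,-1]]
  ]
}}

```text
t: 10.7
eef_pos: [489.5, -29.6, 261.6]
tcp_rot: [3.141, 0.0, 1.741]
ft_force: [-0.5, -0.3, -4.3]
opening: 0.253
grip_force: 30.0
```

Run:
```python
from h import *
s=env.state();print(s['t'],s['eef_pos'],np.degrees(s['tcp_rot']),s['ft_force'])
a=env.read_camera('scene');cv2.imwrite('pics/s7full.png',a)
b=env.read_camera('top');cv2.imwrite('pics/t7full.png',b)
cv2.imwrite('pics/s7.png',np.hstack([cv2.resize(a[140:260,250:370],(400,400),interpolation=cv2.INTER_CUBIC),cv2.resize(b[120:270,290:440],(400,400),interpolation=cv2.INTER_CUBIC)]))
```

```text
10.7 [489.52084223 -29.63291706 261.56051698] [1.79987589e+02 7.56455323e-03 9.97318091e+01] [-0.51423244 -0.28841064 -4.25515474]
```

View pics/s7.png

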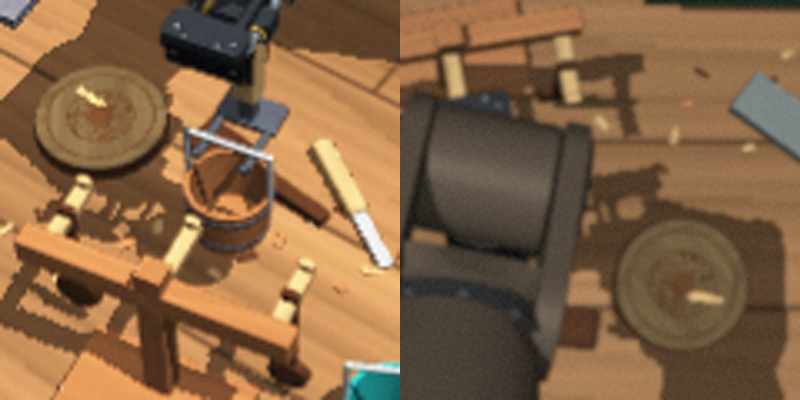

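The pail hangs off the peg on both prongs. Its bail ends are at scene-crop (187,132) and (272,158), and the slice is at crop (101,117).

Run:
```python
from h import *
np.set_printoptions(precision=1,suppress=True)
T=env.get_calibration('top');S=env.get_calibration('scene')
f=lambda u,v:(250+(u+.5)*.3-.5,140+(v+.5)*.3-.5)
g=lambda u,v:(290+(u-400+.5)*.375-.5,120+(v+.5)*.375-.5)
p=np.array([489.5,-29.6,261.6]);zb=p[2]-69.5+8+3
a,b=onz(S,*f(187,132),zb),onz(S,*f(272,158),zb)
X=np.array([.9857,.1685,0]);Y=np.array([-.1685,.9857,0])
m=(a+b)/2;print(zb,a,b,'bar in lifter',(m-p)@X,(m-p)@Y,np.degrees(np.arctan2(*((b-a)[[1,0]])))-90)
for q in [(101,115),(35,118),(168,118),(101,67),(101,163)]:print('slice S',onz(S,*f(*q),20))
print('slice T',onz(T,*g(680,284),20))
for q in [(614,284),(746,284),(680,219),(680,349)]:print(onz(T,*g(*q),20))
```

```text
203.10000000000002 [539.4 -60.9 203.1] [521.3  18.  203.1] bar in lifter 41.64282495571478 1.1701769844703243 12.904069118891186
slice S [ 453.4 -243.4   20. ]
slice S [ 495.8 -298.4   20. ]
slice S [ 417.  -182.6   20. ]
slice S [ 400. -285.   20.]
slice S [ 504.2 -203.8   20. ]
slice T [ 453.8 -240.9   20. ]
[ 453.7 -171.1   20. ]
[ 453.9 -311.1   20. ]
[ 522.7 -241.9   20. ]
[ 385.5 -240.    20. ]
```

Emit:
{"op": "step_arm", "data": {
  "plan": [
    [[-0.9,-0.5,0,0,-1],[-2.6,-1.4,0,0,-1],[-5.3,-2.9,0,0,-1],[-8.8,-4.8,0,0,-1],[-13,-7,0,0,-1],[-19,-10.5,0,0,-1],[-26,-14.5,0,0,-1],[-34,-19,0,0,-1]]
  ]
}}

```text
t: 11.47
eef_pos: [476.0, -67.1, 261.6]
tcp_rot: [3.142, 0.0, 1.741]
ft_force: [-0.1, -0.3, -4.0]
opening: 0.252
grip_force: 30.0
```

Emit:
{"op": "step_arm", "data": {
  "plan": [
    [[-10.5,-6,0,0,-1],[-22,-12,0,0,-1],[-33,-18,0,0,-1],[-45,-24.5,0,0,-1],[-56,-31,0,0,-1],[-67.5,-37,0,0,-1],[-79,-43,0,0,-1],[-90,-49.5,0,0,-1]]
  ]
}}

```text
t: 12.13
eef_pos: [442.1, -164.7, 261.7]
tcp_rot: [3.141, 0.0, 1.74]
ft_force: [-0.4, 0.7, -4.7]
opening: 0.251
grip_force: 30.0
```

Emit:
{"op": "step_arm", "data": {
  "plan": [
    [[-11,-6,0,0,-1],[-22,-12,0,0,-1],[-33,-18,0,0,-1],[-44,-24,0,0,-1],[-54,-29.5,0,0,-1],[-64,-35,0,0,-1],[-71,-39,0,0,-1],[-76,-41.5,0,0,-1]]
  ]
}}

```text
t: 12.8
eef_pos: [414.2, -246.4, 261.6]
tcp_rot: [-3.142, 0.0, 1.74]
ft_force: [-0.5, 0.6, -4.9]
opening: 0.251
grip_force: 30.0
```

Emit:
{"op": "step_arm", "data": {
  "plan": [
    [[-3,-1.5,0,0,-1],[-4,-2,0,0,-1],[-4,-2,4,0,-1],[-4,-2,10,0,-1],[-4,-2,16,0,-1],[-4,-2,22,0,-1],[-4,-2,26,0,-1],[-4,-2,28,0,-1]]
  ]
}}

```text
t: 13.47
eef_pos: [413.2, -249.3, 232.7]
tcp_rot: [-3.141, -0.001, 1.741]
ft_force: [-0.8, 0.0, -5.0]
opening: 0.247
grip_force: 30.0
```

Run:
```python
from h import *
s=env.state();print(s['t'],s['eef_pos'],np.degrees(s['tcp_rot']),s['ft_force'])
a=env.read_camera('scene');cv2.imwrite('pics/s8full.png',a)
cv2.imwrite('pics/s8.png',cv2.resize(a[110:230,210:370],(800,600),interpolation=cv2.INTER_CUBIC))
```

```text
13.4667 [ 413.24886477 -249.30905797  232.67575554] [-1.79954804e+02 -4.90166602e-02  9.97481440e+01] [-0.77870653  0.02136852 -5.031201  ]
```

View pics/s8.png

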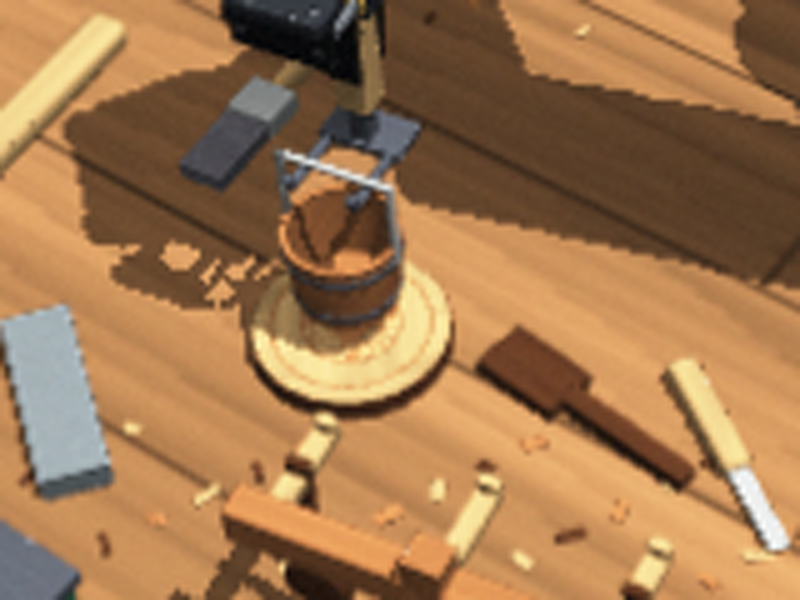

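Run:
```python
from h import *
S=env.get_calibration('scene');f=lambda u,v:(210+(u+.5)*.2-.5,110+(v+.5)*.2-.5)
z=232.7-69.5+11
a,b=onz(S,*f(285,152),z),onz(S,*f(392,187),z);print((a+b)/2)
for q in [(250,325),(452,325),(350,395)]:print(onz(S,*f(*q),20))
```

```text
[ 451.09299193 -240.83573993  174.2       ]
[ 495.27047574 -301.33103944   20.        ]
[ 415.48269489 -183.96131277   20.        ]
[ 505.0729799  -204.62324518   20.        ]
```

Emit:
{"op": "step_arm", "data": {
  "plan": [
    [[0,0,3,0,-1],[0,0,7,0,-1],[0,0,12,0,-1],[0,0,17,0,-1],[0,0,21,0,-1],[0,0,24,0,-1],[0,0,26,0,-1],[0,0,27,0,-1]]
  ]
}}

```text
t: 14.18
eef_pos: [413.3, -249.6, 206.2]
tcp_rot: [-3.141, -0.0, 1.741]
ft_force: [0.7, 0.4, -4.3]
opening: 0.253
grip_force: 30.0
```

Pail (451,-241) against slice (454,-242): centred. I'll set it down slowly.

Emit:
{"op": "step_arm", "data": {
  "plan": [
    [[0,0,1,0,-1],[0,0,2,0,-1],[0,0,3,0,-1],[0,0,4,0,-1],[0,0,5,0,-1],[0,0,6,0,-1],[0,0,7,0,-1],[0,0,8,0,-1]]
  ]
}}

```text
t: 14.85
eef_pos: [413.4, -249.6, 198.5]
tcp_rot: [3.142, 0.0, 1.741]
ft_force: [0.4, 1.0, -3.5]
opening: 0.248
grip_force: 30.0
```

Emit:
{"op": "step_arm", "data": {
  "plan": [
    [[0,0,1,0,-1],[0,0,2,0,-1],[0,0,3,0,-1],[0,0,4,0,-1],[0,0,5,0,-1],[0,0,6,0,-1],[0,0,7,0,-1],[0,0,8,0,-1]]
  ]
}}

```text
t: 15.52
eef_pos: [413.4, -249.6, 190.5]
tcp_rot: [3.142, 0.0, 1.741]
ft_force: [0.7, -0.8, -2.3]
opening: 0.252
grip_force: 30.0
```

Emit:
{"op": "step_arm", "data": {
  "plan": [
    [[0,0,2,0,-1],[0,0,5,0,-1],[0,0,8,0,-1],[0,0,11,0,-1],[0,0,14,0,-1],[0,0,16,0,-1],[0,0,16,0,-1],[0,0,16,0,-1]]
  ]
}}

```text
t: 16.18
eef_pos: [413.4, -249.6, 174.5]
tcp_rot: [-3.141, -0.0, 1.741]
ft_force: [-0.0, -1.1, -2.9]
opening: 0.256
grip_force: 30.0
```

Run:
```python
from h import *
np.set_printoptions(precision=1,suppress=True)
s=env.state();print(s['t'],s['eef_pos'],s['ft_force'])
a=env.read_camera('scene');cv2.imwrite('pics/s9full.png',a)
S=env.get_calibration('scene')
# bright bail pixels: expected bar ends if pail sits at (451,-241), bar at z=140
Y=np.array([-.1685,.9857,0]);B=np.array([451.1,-240.8,140])
e=proj(S,[B-38*Y,B,B+38*Y]);print(e)
for t in np.linspace(-38,38,9):
    u,v=proj(S,B+t*Y)[0].round().astype(int);col=a[v-5:v+6,u].astype(int);sat=col.max(1)-col.min(1)
    print((u,v),'grey min at dv',int(np.argmin(sat-0.2*col.mean(1)))-5,sat.min())
```

```text
16.1833 [ 413.4 -249.6  174.5] [-0.  -1.1 -2.9]
[[268.1 147.2]
 [278.1 150.7]
 [288.3 154.2]]
(np.int64(268), np.int64(147)) grey min at dv 0 3
(np.int64(271), np.int64(148)) grey min at dv 1 1
(np.int64(273), np.int64(149)) grey min at dv 0 5
(np.int64(276), np.int64(150)) grey min at dv 0 4
(np.int64(278), np.int64(151)) grey min at dv 0 2
(np.int64(281), np.int64(152)) grey min at dv 0 2
(np.int64(283), np.int64(152)) grey min at dv 1 3
(np.int64(286), np.int64(153)) grey min at dv 1 3
(np.int64(288), np.int64(154)) grey min at dv 0 1
```

The bail is at the expected resting place (z = 140) and the weight is off the lifter. Withdrawing.

Emit:
{"op": "step_arm", "data": {
  "plan": [
    [[0,-3,0,0,-1],[0,-9,0,0,-1],[0,-18,0,0,-1],[0,-30,0,0,-1],[0,-44,0,0,-1],[0,-58,0,0,-1],[0,-70,0,0,-1],[0,-80,0,0,-1]]
  ]
}}

```text
t: 16.9
eef_pos: [332.8, -263.3, 174.7]
tcp_rot: [-3.142, 0.0, 1.74]
ft_force: [0.1, -0.1, -2.7]
opening: 0.253
grip_force: 30.0
```

Emit:
{"op": "step_arm", "data": {
  "plan": [
    [[0,0,0,0,-1],[0,0,-25,0,-1],[0,0,-55,0,-1],[0,0,-85,0,-1],[0,0,-115,0,-1],[0,0,-120,0,-1],[0,0,-120,0,-1],[0,0,-120,0,-1]]
  ]
}}

```text
t: 17.57
eef_pos: [334.3, -262.9, 293.7]
tcp_rot: [-3.141, -0.0, 1.741]
ft_force: [0.0, -0.4, -3.2]
opening: 0.249
grip_force: 30.0
```

Run:
```python
from h import *
s=env.state();print(s['t'],s['eef_pos'],np.degrees(s['tcp_rot']),s['ft_force'])
w=([440,-60,294],99.7);print(row(*w)); print(row([457,242,294],96,w))
a=env.read_camera('scene');S=env.get_calibration('scene')
Y=np.array([-.1685,.9857,0]);B=np.array([451.1,-240.8,140])
for t in (-30,0,30):
    u,v=proj(S,B+t*Y)[0].round().astype(int);col=a[v-5:v+6,u].astype(int);sat=col.max(1)-col.min(1);print(int(np.argmin(sat-0.2*col.mean(1)))-5)
```

```text
17.5667 [ 334.3139758  -262.88353563  293.74052978] [-1.79984059e+02 -2.48758963e-02  9.97298279e+01] [ 0.00736723 -0.42795885 -3.23242081]
[182.1 138.5  -0.3   0. ]
[294.8  67.6   0.    3.7]
0
0
1
```

Emit:
{"op": "step_arm", "data": {
  "plan": [
    [[15,12,0,0,-1],[40,32,0,0,-1],[70,54,0,0,-1],[100,77,0,0,-1],[130,100,0,0,-1],[157,120,0,0,-1],[176,134,0,0,-1],[182,138,0,0,-1]]
  ]
}}

```text
t: 18.28
eef_pos: [440.4, -57.7, 292.9]
tcp_rot: [-3.139, -0.002, 1.743]
ft_force: [-0.1, -1.0, -3.2]
opening: 0.252
grip_force: 30.0
```

Emit:
{"op": "step_arm", "data": {
  "plan": [
    [[20,4,0,0,-1],[55,12,0,0,-1],[95,22,0,0,-1],[135,32,0,0,-1],[175,42,0,0,-1],[215,50,0,1,-1],[255,57,0,3,-1],[285,61,0,3.7,-1]]
  ]
}}

```text
t: 18.95
eef_pos: [451.3, 233.0, 292.9]
tcp_rot: [-3.139, 0.0, 1.675]
ft_force: [0.2, -0.8, -1.9]
opening: 0.252
grip_force: 30.0
```

Emit:
{"op": "step_arm", "data": {
  "plan": [
    [[10,0,0,0,-1],[10,0,0,0,-1],[10,0,0,0,-1]]
  ]
}}

```text
t: 19.2
eef_pos: [450.4, 240.2, 293.3]
tcp_rot: [-3.139, 0.001, 1.677]
ft_force: [0.7, -0.6, -3.3]
opening: 0.253
grip_force: 30.0
```

Run:
```python
from h import *
s=env.state();print(s['t'],s['eef_pos'],np.degrees(s['tcp_rot']),s['ft_force']);print(row([453,242,69.5],96))
```

```text
19.2 [450.37026328 240.17076834 293.3035417 ] [-1.79872768e+02  6.20713183e-02  9.60999253e+01] [ 0.70653703 -0.55331453 -3.26309586]
[1.500e+00 2.800e+00 2.238e+02 1.000e-01]
```

Emit:
{"op": "step_arm", "data": {
  "plan": [
    [[1.5,3,30,0,-1],[1.5,3,65,0,-1],[1.5,3,100,0,-1],[1.5,3,135,0,-1],[1.5,3,165,0,-1],[1.5,3,185,0,-1],[1.5,3,200,0,-1],[1.5,3,208,0,-1]]
  ]
}}

```text
t: 19.87
eef_pos: [453.1, 240.5, 84.6]
tcp_rot: [-3.139, 0.001, 1.674]
ft_force: [-0.1, 0.2, -2.8]
opening: 0.25
grip_force: 30.0
```

Emit:
{"op": "step_arm", "data": {
  "plan": [
    [[0,0,2,0,-1],[0,0,5,0,-1],[0,0,8,0,-1],[0,0,11,0,-1],[0,0,12,0,-1],[0,0,13,0,-1],[0,0,14,0,-1],[0,0,15,0,-1]]
  ]
}}

```text
t: 20.53
eef_pos: [453.6, 242.6, 71.7]
tcp_rot: [3.141, -0.0, 1.676]
ft_force: [0.1, -0.2, -2.3]
opening: 0.248
grip_force: 30.0
```

Emit:
{"op": "step_arm", "data": {
  "plan": [
    [[0,0,0.5,0,-1],[0,0,1,0,-1],[0,0,1,0,-1]]
  ]
}}

```text
t: 20.78
eef_pos: [453.5, 242.5, 70.5]
tcp_rot: [-3.142, 0.0, 1.676]
ft_force: [-0.6, 0.2, -1.6]
opening: 0.255
grip_force: 30.0
```

Emit:
{"op": "step_arm", "data": {
  "plan": [
    [[0,0,0.5,0,-1],[0,0,1,0,-1],[0,0,1,0,-1]]
  ]
}}

```text
t: 21.03
eef_pos: [453.5, 242.5, 69.5]
tcp_rot: [3.142, 0.0, 1.676]
ft_force: [0.0, 0.8, -2.9]
opening: 0.251
grip_force: 30.0
```

```bash
python3 -c "
from h import *
s=env.state();print(s['eef_pos'],s['ft_force'],s['moment'])"
```

```text
[453.51642571 242.51071801  69.54634551] [ 0.04772429  0.76467647 -2.89238261] [-0.01059435 -0.09184577 -0.00475257]
```

Emit:
{"op": "step_arm", "data": {
  "plan": [
    [[0,0,0.5,0,-1],[0,0,0.5,0,-1],[0,0,0.5,0,-1]]
  ]
}}

```text
t: 21.28
eef_pos: [453.5, 242.5, 69.5]
tcp_rot: [3.141, 0.0, 1.676]
ft_force: [-2.2, 0.1, 4.7]
opening: 0.251
grip_force: 30.0
```

Emit:
{"op": "step_arm", "data": {
  "plan": [
    [[0,0,0.5,0,-1],[0,0,0.5,0,-1],[0,0,0.5,0,-1]]
  ]
}}

```text
t: 21.53
eef_pos: [453.5, 242.6, 69.5]
tcp_rot: [3.141, -0.0, 1.676]
ft_force: [-2.5, 0.2, 12.1]
opening: 0.249
grip_force: 30.0
```

The lifter is on the table. I'll ease off, open and rise.

Emit:
{"op": "step_arm", "data": {
  "plan": [
    [[0,0,-0.7,0,-1],[0,0,-0.7,0,-1],[0,0,-0.7,0,-0.4],[0,0,-0.7,0,-0.3],[0,0,-0.7,0,0],[0,0,-0.7,0,0.3],[0,0,-0.7,0,0.6],[0,0,-0.7,0,0.8]]
  ]
}}

```text
t: 22.2
eef_pos: [453.5, 242.5, 69.2]
tcp_rot: [-3.142, 0.0, 1.676]
ft_force: [-0.6, -0.3, 0.2]
opening: 0.575
grip_force: 0.0
```

Emit:
{"op": "step_arm", "data": {
  "plan": [
    [[0,0,0,0,0.9],[0,0,0,0,0.9],[0,0,0,0,0.9],[0,0,0,0,0.9],[0,0,0,0,0.9],[0,0,0,0,0.9]]
  ]
}}

```text
t: 22.7
eef_pos: [453.5, 242.5, 69.2]
tcp_rot: [3.142, 0.0, 1.676]
ft_force: [0.2, 0.8, -0.6]
opening: 0.938
grip_force: 0.0
```

Emit:
{"op": "step_arm", "data": {
  "plan": [
    [[0,0,-15,0,0.9],[0,0,-40,0,0.9],[0,0,-75,0,0.9],[0,0,-110,0,0.9],[0,0,-145,0,0.9],[0,0,-170,0,0.9],[0,0,-170,0,0.9],[0,0,-170,0,0.9]]
  ]
}}

```text
t: 23.37
eef_pos: [453.7, 242.6, 240.3]
tcp_rot: [3.139, -0.001, 1.676]
ft_force: [-0.8, -0.4, -0.4]
opening: 0.951
grip_force: 0.0
```

Run:
```python
from h import *
np.set_printoptions(precision=1,suppress=True)
s=env.state();print(s['t'],s['eef_pos'],s['ft_force'])
c=env.get_calibration('wrist');im=env.read_camera('wrist');a=env.read_camera('scene');t=env.read_camera('top')
cv2.imwrite('pics/wf.png',im);cv2.imwrite('pics/sf.png',a);cv2.imwrite('pics/tf.png',t)
# lifter: steel prong rows as before, and expected positions
o=np.array([453.5,242.5,0]);X=np.array([np.cos(.105),np.sin(.105),0]);Y=np.array([-X[1],X[0],0])
for n,P in [('pL',o+40*X+23*Y+[0,0,8]),('pR',o+40*X-23*Y+[0,0,8]),('hL',o-15*X+25*Y+[0,0,8]),('top',o+[0,0,125])]:
    u,v=proj(c,P)[0].round().astype(int);print(n,u,v,im[v,u] if 0<=v<400 else None)
S=env.get_calibration('scene');B=np.array([451.1,-240.8,140]);Y=np.array([-.1685,.9857,0])
for q in (-30,0,30):
    u,v=proj(S,B+q*Y)[0].round().astype(int);col=a[v-5:v+6,u].astype(int);sat=col.max(1)-col.min(1);print('bail dv',int(np.argmin(sat-0.2*col.mean(1)))-5,sat.min())
T=env.get_calibration('top');t0=cv2.imread('pics/top0.png')
d=cv2.absdiff(t,t0).max(2)
for n,(u,v) in dict(mug=(176,160),stone=(440,170),turq=(237,173),yellow=(230,266)).items(): print(n,np.median(d[v-15:v+16,u-15:u+16]),d[v-15:v+16,u-15:u+16].max())
```

```text
23.3667 [453.7 242.6 240.3] [-0.8 -0.4 -0.4]
pL 351 157 [171 162 160]
pR 350 189 [141 133 132]
hL 312 156 [138 133 128]
top 323 193 [182 240 254]
bail dv 0 0
bail dv 0 2
bail dv 1 6
mug 6.0 34
stone 8.0 17
turq 8.0 17
yellow 10.0 190
```

The lifter stands at its predicted position, the pail rests on the slice, and the bystanders I checked haven't moved. Handing in.

```bash
python3 -c "
from cell import env
print(env.job_done())"
```

```text
the job is handed in; nothing more can be done
None
```

I set the pail upright near the centre of the log slice, stood the lifter on the table close to its starting spot, let go of it, and handed the job in at about 23.5 s of the 72 s allowed. My last checks found both in place, but no verdict came back, and I compared only the mug, stone and two look-alikes with the first picture, not the knife or spoon blank.

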